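# Put the spatula away in the sterilising tray

### The arm

A 6-joint arm with a two-finger parallel gripper is mounted at the origin on the work surface. World frame = base frame: x ahead of the robot, y to its left, z up, the work surface at z = 0. Lengths are in m, angles in rad, forces in N, time in s.
With the tool pointing down it reaches from about 0.325 to 0.75 m from the base axis. Payload 7.6 kg.
Tool frame: the origin (TCP) lies midway between the tips of the shut fingers; the grasp point (between the pads) lies 19 mm behind it; z points along the fingers, y is the line along which they close (so a half turn about z gives the same grasp; the last joint's range is limited). The gripper opens to 85 mm and grips with 20 to 120 N. Pads are 22 mm wide; open, the fingers measure 114 mm over their backs; the gripper's body (76 mm by 85 mm) begins 54 mm behind the grasp point. The pads swing forward as they close: fully open they stand 13 mm farther back than shut.
Start: joints at [-1.365, 0.052, 1.401, -0, 1.689, -0.07], TCP at [0.143, -0.505, 0.231] pointing down, gripper open.
Joint ranges: [-2.9, 2.9], [-0.91, 2.17], [0.12, 2.37], [-1.06, 4.2], [0.26, 2.73], [-2.93, 2.93]. Speed limits (rad/s): [2.57, 2.57, 3.01, 3.14, 3.14, 3.14].

### API

Orientations are given as a unit quaternion [w, x, y, z].
In Python, from bench import observe, grab_frame, camera_model, job_done gives the robot as it stands. The module is installed in compiled form; this text tells all that it offers.
- The arm moves only by the shell command python3 -m crank 'ROWS' [FORCE]. ROWS is JSON, a list of rows, each a list of 5 numbers: the opening, from 0 (shut) to 1 (fully open), then the shift along the world's x, y, z normalised to -1 to 1, where 1 is 0.5 m, then the turn about the world's z normalised to -1 to 1, where 1 is pi rad. In form: [[hand, x, y, z, roll], ...]. A call has 1 to 20 rows; each row shifts and turns the commanded pose from where the row before left it; what a row does not reach is not made up. A row lasts 1/10 s, in which the tool goes at most 50 mm and 8.59 degrees, less where a joint would pass 70% of its speed; a pose out of reach is approached as far as the arm can. A call with a number of a shift or a turn outside -1 to 1 is refused whole. A call with a gripper value outside its range is refused whole. The fingers move at their own pace and stop on an object; FORCE is the grip in N (left out, the last holds). Time passes only in rows, so rows that do not move let the fingers close. It gives the time, the measured TCP pose, the force, the opening and the grip force at its end, in the units of the state.
- observe(): the state, without advancing time (a new reading comes with each control period).
- grab_frame(name): name is "side" or "top"; returns (picture, depth): 420x560x3 uint8, blue, green, red; 420x560 float32, m along the optical axis (not along the pixel's ray), 0 where there is no reading.
- camera_model(name): a dict with "intrinsics" (3x3 intrinsics, pixels), "world_from_camera" (4x4, takes a point from camera to world coordinates). Camera axes: x right, y down, z forward; pixel columns grow to the right and rows downward; lengths in m; the calibration is good to about 2 mm. A picture is of the moment at which its call begins. camera_model takes no time and is no camera call.
- job_done(): hands the job in; it is judged then, once.
The state is a dict: "clock": time; "q": joint angles; "qd": joint speeds; "tau": joint torques, N m; "ee_pos": TCP position; "ee_rot": TCP orientation; "force": force on the tool from outside, world axes, zero at the start; "moment": the same for the moment, N m; "grip_width": opening from 0.0 (shut) to 1.0 (fully open); "grasp_force": force on a finger pad.
Only numpy, scipy, OpenCV 4.12 (cv2) and the standard library are available. Lean on these libraries where they do the work, as an engineer would, in place of code of your own. Each camera call takes 0.05 s, during which the arm holds its last target. There are 200 camera calls.

### The job

Put the flat spatula with the purple-banded wooden handle, now on the steel bench rest, away in the empty middle place of the sterilising tray. Hook it in as the tray is made for: with the handle raised, slide the blade on edge into the slot in the toe comb, under the retaining bar, then swing the handle down into its notch and only let go once it lies home. Leave the other tools, the jars, dishes and bottle as they are.

Things in the scene. Friction and masses are not known exactly. Their poses are not given: they have to be found in the camera images.
- spatula: Flat spatula 195 mm long, on edge. Origin: lower edge, where handle meets blade; y towards the blade tip, z up, x thickness. Wooden handle with two purple bands: y -95 to -2, 12 mm thick, 18 tall (z 0-18). Steel blade: y 3 to 100, 2.4 mm thick, 18 tall, tip round (radius 9 about y 91, z 9). About 75 g, balanced near the origin. On the rest its origin is 56 mm up; grip the handle at y -70 to -5.
- blade_tip (a point): Foremost point of the spatula's blade (y +100, z +9 mm in its frame).
- handle_end (a point): Butt of the spatula's handle (y -95, z +9 mm in its frame).
- rest: Fixed steel rest, 140 (x) by 157 mm (y); origin on the table, y towards the tool tips. Two upright notched plates, 4 mm thick, at y -80 (at the handles, notches 14.5 mm wide) and y 45 (6 mm wide), tops 69 mm up. Three tools on edge in the notches at x -48, 0, 48 (floors 56 mm up, tool origins at y 0); which tool lies where changes.
- tray: Fixed steel sterilising tray, 156 (x) by 228 mm (y), walls 2 mm thick, 40 high, floor 3. Origin: under its centre, on the table; y towards the toe end with the bar. Tool places at x -48, 0, 48: outer two taken, middle empty. Blue toe and heel combs; open down to the floor between them (y -76 to 62). Home, the spatula is level, lower edge 20 mm up, its origin at tray x 0, y -17 to 4, best -2.
- retaining_bar (a point): Middle of the underside of the tray's steel retaining bar (tray x 0, y 81, z 48 mm). It crosses the tray over the toe comb, y 74 to 88, 3 mm thick. A stop at y 104 limits how far a blade goes in; the heel wall's inside is at y -112, so the spatula cannot go straight down beside the bar: its tip goes under with the handle raised (about 12 degrees suits) over the 40 mm heel wall.
- toe_gap (a point): Middle place, floor of the slot in the toe comb at its narrow entrance (tray x 0, y +70, z 20 mm). The slot is 6 mm wide (x) and runs to y +104, walls 16 mm high; before it, y +62 to +70, the entrance narrows from 16 mm wide to 6.
- heel_gap (a point): Middle place, floor of the notch in the heel comb (tray x 0, y -82, z 20 mm; comb from y -88 to -76). The notch is 15 mm wide up to z 31, then flares to 23 mm at z 37.
- forceps: Steel forceps 180 mm long, 12 mm across, 10 mm tall, lying on the rest. Origin on the lower edge as for the spatula. Leave alone.
- scalpel: Scalpel with green plastic handle, 190 mm long, handle 10 mm thick and 13 mm tall, lying on the rest. Origin on the lower edge as for the spatula. Leave alone.
- tray_forceps: Steel forceps, as the other, lying in the tray's place at x -48 mm. Leave alone.
- tray_scalpel: Scalpel with yellow handle, as the green one, lying in the tray's place at x +48 mm. Leave alone.
- jar_a: Culture jar with plantlets and white lid, 66 mm across, 98 mm tall; origin under its centre. Leave alone.
- jar_b: Another such jar.
- jar_c: Another such jar.
- dish_a: Closed Petri dish 94 mm across, 16 mm high; origin under its centre. Leave alone.
- dish_b: Another such dish.
- wash_bottle: White wash bottle with red spout, 76 mm across, 200 mm tall; origin under its centre. Leave alone.

How it is judged:
By the outcome, as a careful person would: the job done as asked, in the order asked, and still so for the second after the job is handed in, with the robot touching nothing.
It also fails if it takes over 46 s, if anything falls off the work surface, if the arm or the gripper's body presses on something with over 40 N, if the wrist force passes 120 N, or if a joint passes its speed limit or range.

## Working session

There is one attempt and no reset: what is moved stays moved. The work goes in short steps, Python scripts to look and compute and a shell command to move; the robot and the scene stay as the last step left them, time stands still between calls to the robot, and variables do not carry over. Pictures are saved under pics/ and viewed, at most 10 in all, crops included, and the job is handed in when it is done.

```bash
mkdir -p pics
cat > h.py <<'E'
import numpy as np, cv2
from bench import observe, grab_frame, camera_model
def pts(name, dep, u, v):
    m=camera_model(name); K=m["intrinsics"]; T=np.array(m["world_from_camera"]); K=np.array(K)
    u=np.asarray(u,float); v=np.asarray(v,float); d=np.asarray(dep,float)
    c=np.stack([(u-K[0,2])/K[0,0]*d,(v-K[1,2])/K[1,1]*d,d],-1)
    return c@T[:3,:3].T+T[:3,3]
def ray(name,u,v,z):
    o=np.array(camera_model(name)["world_from_camera"])[:3,3]; p=pts(name,1.0,u,v)-o
    return o+p*((z-o[2])/p[...,2])[...,None]
def proj(name,P):
    m=camera_model(name); T=np.linalg.inv(np.array(m["world_from_camera"])); P=np.atleast_2d(P)@T[:3,:3].T+T[:3,3]
    q=P@np.array(m["intrinsics"]).T; return q[:,:2]/q[:,2:]
E
python3 - <<'E'
from h import *
for n in("top","side"):
    im,d=grab_frame(n); cv2.imwrite(f"pics/{n}0.png",im); np.save(f"pics/{n}0.npy",d)
    print(n,np.round(np.array(camera_model(n)["world_from_camera"]),3).tolist(),np.round(camera_model(n)["intrinsics"],1).tolist())
s=observe();print({k:np.round(v,3).tolist() for k,v in s.items()})
E
```

```text
top [[-0.016, -0.981, 0.192, 0.309], [-1.0, 0.018, 0.007, -0.016], [-0.011, -0.192, -0.981, 1.402], [0.0, 0.0, 0.0, 1.0]] [[418.7, 0.0, 282.4], [0.0, 418.7, 205.4], [0.0, 0.0, 1.0]]
side [[0.84, -0.366, 0.401, -0.059], [-0.542, -0.534, 0.648, -1.057], [-0.023, -0.762, -0.647, 1.096], [0.0, 0.0, 0.0, 1.0]] [[525.3, 0.0, 286.3], [0.0, 525.3, 203.8], [0.0, 0.0, 1.0]]
{'clock': 0.1, 'q': [-1.365, 0.053, 1.402, -0.0, 1.689, -0.07], 'qd': [0.0, -0.003, -0.001, 0.0, -0.002, 0.001], 'tau': [0.001, -38.258, -36.099, -0.0, 0.005, 0.0], 'ee_pos': [0.143, -0.505, 0.231], 'ee_rot': [-0.001, 0.991, 0.137, -0.0], 'force': [0.215, 0.783, 0.179], 'moment': [0.028, -0.033, 0.043], 'grasp_force': 0.0, 'grip_width': 1.002}
```

View pics/top0.png

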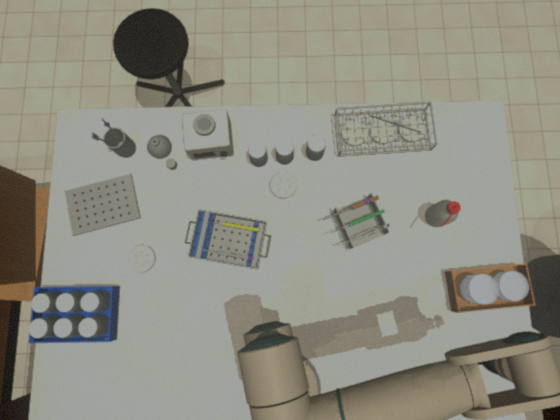

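View pics/side0.png

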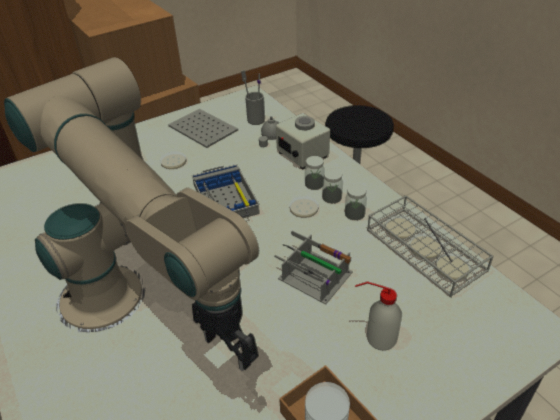

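Run:
```python
import cv2,numpy as np
t=cv2.imread("pics/top0.png");s=cv2.imread("pics/side0.png")
R=lambda im,x,y,w,h,k:cv2.resize(im[y:y+h,x:x+w],None,fx=k,fy=k,interpolation=cv2.INTER_CUBIC)
a=np.hstack([R(t,182,205,100,75,4),R(t,312,185,100,75,4)])
b=np.hstack([R(s,185,160,100,75,4),R(s,262,225,100,75,4)])
cv2.imwrite("pics/c0.png",np.vstack([a,b]))
```

```text
(no output)
```

View pics/c0.png

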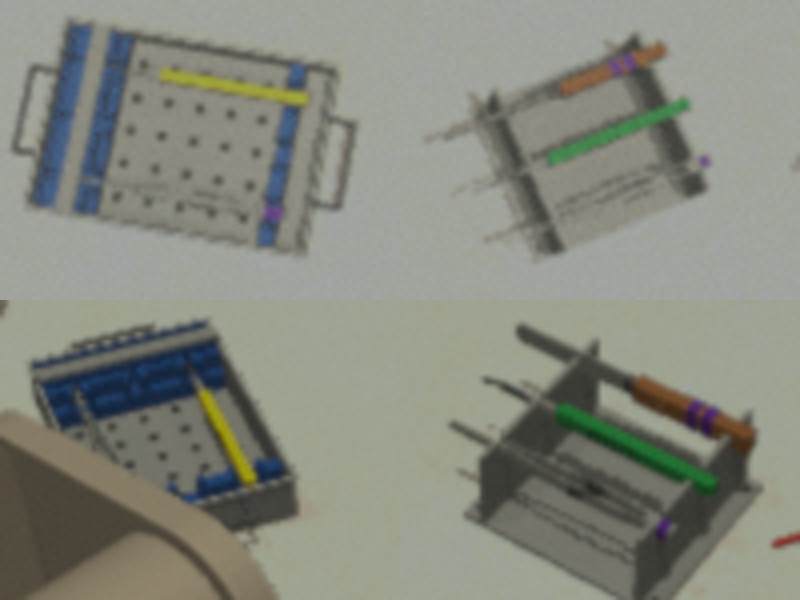

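```bash
cat >> h.py <<'E'
def mask(im,kind,box):
    h=cv2.cvtColor(im,cv2.COLOR_BGR2HSV).astype(int); H,S,V=h[...,0],h[...,1],h[...,2]
    m={"wood":(H<16)&(S>90)&(V>60),"purple":(H>128)&(H<158)&(S>70),"woodp":((H<16)&(S>90)&(V>60))|((H>128)&(H<158)&(S>70)),
       "yellow":(H>22)&(H<35)&(S>110),"blue":(H>100)&(H<125)&(S>90)}[kind]
    o=np.zeros(m.shape,bool); x,y,w,k=box; o[y:y+k,x:x+w]=m[y:y+k,x:x+w]; return o
def line(name,m,z):
    v,u=np.nonzero(m); P=ray(name,u,v,z)[:,:2]; c=P.mean(0); w,V=np.linalg.eigh(np.cov((P-c).T)); d=V[:,1]; d=d*np.sign(d[1]) if abs(d[1])>.1 else d
    t=(P-c)@d; n=(P-c)@np.array([d[1],-d[0]]); return c,d,np.degrees(np.arctan2(-d[0],d[1])),(t.min(),t.max()),(n.min(),n.max()),len(u)
E
python3 - <<'E'
from h import *
np.set_printoptions(precision=4,suppress=True)
B={"top":dict(sp=(335,185,60,30),ye=(215,215,50,25),bl=(182,205,100,75)),"side":dict(sp=(310,230,45,40),ye=(225,175,40,50),bl=(185,160,80,70))}
for n in B:
    im=cv2.imread(f"pics/{n}0.png")
    print(n,"handle",*line(n,mask(im,"woodp",B[n]["sp"]),.065))
    print(n,"purple",*line(n,mask(im,"purple",B[n]["sp"]),.065))
    print(n,"yellow",*line(n,mask(im,"yellow",B[n]["ye"]),.0265))
    m=mask(im,"blue",B[n]["bl"]); 
    v,u=np.nonzero(m); P=ray(n,u,v,.036)[:,:2].astype(np.float32)
    print(n,"blue rect",cv2.minAreaRect(P*1000),len(u))
im=cv2.imread("pics/top0.png"); m=mask(im,"blue",B["top"]["bl"]).astype(np.uint8)
v,u=np.nonzero(m);P=ray("top",u,v,.034)[:,:2]
# split by y: heel vs toe
for nm,s in(("heel",P[:,1]<0.07),("toe",P[:,1]>0.07)): print(nm,P[s].mean(0),cv2.minAreaRect((P[s]*1000).astype(np.float32)),s.sum())
d=np.load("pics/top0.npy"); mm=mask(im,"woodp",B["top"]["sp"]);v,u=np.nonzero(mm);print("depth z",np.percentile(pts("top",d[v,u],u,v)[:,2],[10,50,90]))
E
```

```text
Traceback (most recent call last):
  File "h.py", line 20, in line
    v,u=np.nonzero(m); P=ray(name,u,v,z)[:,:2]; c=P.mean(0); w,V=np.linalg.eigh(np.cov((P-c).T)); d=V[:,1]; d=d*np.sign(d[1]) if abs(d[1])>.1 else d
                         ~~~^^^^^^^^^^^^
  File "h.py", line 9, in ray
    o=np.array(camera_model(name)["world_from_camera"])[:3,3]; p=pts(name,1.0,u,v)-o
                                                                 ~~~^^^^^^^^^^^^^^
  File "h.py", line 6, in pts
    c=np.stack([(u-K[0,2])/K[0,0]*d,(v-K[1,2])/K[1,1]*d,d],-1)
ValueError: all input arrays must have the same shape
```

```bash
sed -i 's/d=np.asarray(dep,float)/d=np.asarray(dep,float)+0*u/' h.py
cat > m1.py <<'E'
from h import *
np.set_printoptions(precision=4,suppress=True)
B={"top":dict(sp=(335,185,60,30),ye=(215,215,50,25),bl=(182,205,100,75)),"side":dict(sp=(310,230,45,40),ye=(225,175,40,50),bl=(185,160,80,70))}
for n in B:
    im=cv2.imread(f"pics/{n}0.png")
    print(n,"handle",*line(n,mask(im,"woodp",B[n]["sp"]),.065))
    print(n,"purple",*line(n,mask(im,"purple",B[n]["sp"]),.065))
    print(n,"yellow",*line(n,mask(im,"yellow",B[n]["ye"]),.0265))
    m=mask(im,"blue",B[n]["bl"]); 
    v,u=np.nonzero(m); P=ray(n,u,v,.036)[:,:2].astype(np.float32)
    print(n,"blue rect",cv2.minAreaRect(P*1000),len(u))
im=cv2.imread("pics/top0.png"); m=mask(im,"blue",B["top"]["bl"]).astype(np.uint8)
v,u=np.nonzero(m);P=ray("top",u,v,.034)[:,:2]
c=P.mean(0)
for nm,s in(("heel",P[:,1]<0.07),("toe",P[:,1]>0.07)): print(nm,P[s].mean(0),cv2.minAreaRect((P[s]*1000).astype(np.float32)),s.sum())
d=np.load("pics/top0.npy"); mm=mask(im,"woodp",B["top"]["sp"]);v,u=np.nonzero(mm);print("depth z",np.percentile(pts("top",d[v,u],u,v)[:,2],[10,50,90]))
E
python3 m1.py
```

```text
top handle [ 0.576  -0.2704] [-0.3567  0.9342] 20.895509940638952 (np.float64(-0.04739844294808669), np.float64(0.041349579748055726)) (np.float64(-0.005085255552132673), np.float64(0.0058285006274861086)) 74
top purple [ 0.5808 -0.2821] [-0.398   0.9174] 23.454058330834496 (np.float64(-0.008025337902820234), np.float64(0.008259430920407103)) (np.float64(-0.005114282911066043), np.float64(0.005147817224983944)) 12
top yellow [0.5097 0.135 ] [0.1903 0.9817] -10.968472515827315 (np.float64(-0.06009446187114238), np.float64(0.06223493749627432)) (np.float64(-0.004706942314994271), np.float64(0.004821467621139789)) 103
top blue rect ((470.9410400390625, 186.11480712890625), (195.9607391357422, 146.61471557617188), 78.86878204345703) 451
side handle [ 0.5766 -0.2722] [-0.3561  0.9344] 20.862014648351323 (np.float64(-0.047683587382549984), np.float64(0.049005542208786605)) (np.float64(-0.011751265665394922), np.float64(0.01186505092347808)) 167
side purple [ 0.5793 -0.2785] [0.3392 0.9407] -19.830931441736606 (np.float64(-0.01680352243851367), np.float64(0.01473517375325211)) (np.float64(-0.00873161975695642), np.float64(0.010404435768297514)) 33
side yellow [0.5097 0.1374] [0.1974 0.9803] -11.384943398586394 (np.float64(-0.06428332324047628), np.float64(0.06801597041514161)) (np.float64(-0.006497068850253851), np.float64(0.006446216915845852)) 102
side blue rect ((469.84912109375, 180.70555114746094), (217.6507110595703, 148.83663940429688), 79.09949493408203) 559
heel [nan nan] ((0.0, 0.0), (0.0, 0.0), 0.0) 0
toe [0.4776 0.2239] ((471.1783142089844, 186.41055297851562), (196.24765014648438, 146.82933044433594), 78.86878967285156) 451
depth z [0.0723 0.075  0.0776]m1.py:15: RuntimeWarning: Mean of empty slice.
  for nm,s in(("heel",P[:,1]<0.07),("toe",P[:,1]>0.07)): print(nm,P[s].mean(0),cv2.minAreaRect((P[s]*1000).astype(np.float32)),s.sum())
  ret = um.true_divide(
```

The top view shows the spatula in the rest's place at +x (handle around px 355,205, tips towards image left, which is world +y). The tray is at px (228,240) with its toe end on the left and the middle place empty. From the measurements the spatula is yawed +20.9° and the tray −11.1°. The tray centre is about (0.4695, 0.178). I'll grip at spatula y −15, world (0.564, −0.240).

```bash
python3 -m crank '[[0.4,0.0527,0.0331,0,0.0331],[0.4,0.0527,0.0331,0,0.0331],[0.4,0.0527,0.0331,0,0.0331],[0.4,0.0527,0.0331,0,0.0331],[0.4,0.0527,0.0331,0,0.0331],[0.4,0.0527,0.0331,0,0.0331],[0.4,0.0527,0.0331,0,0.0331],[0.4,0.0527,0.0331,0,0.0331],[0.4,0.0527,0.0331,0,0.0331],[0.4,0.0527,0.0331,0,0.0331],[0.4,0.0527,0.0331,0,0.0331],[0.4,0.0527,0.0331,0,0.0331],[0.4,0.0527,0.0331,0,0.0331],[0.4,0.0527,0.0331,0,0.0331],[0.4,0.0527,0.0331,0,0.0331],[0.4,0.0527,0.0331,0,0.0331],[0.4,0,0,0,0],[0.4,0,0,0,0]]' 40
cat > st.py <<'E'
from h import *
np.set_printoptions(precision=4,suppress=True)
from scipy.spatial.transform import Rotation as R
s=observe(); r=R.from_quat(np.roll(s["ee_rot"],-1)).as_matrix()
print("t",s["clock"],"p",np.array(s["ee_pos"]),"close-line deg",np.degrees(np.arctan2(r[1,1],r[0,1])),"zaxis",r[:,2],"q",np.array(s["q"]),"F",np.array(s["force"]),"M",np.array(s["moment"]),"grip",s["grip_width"],s["grasp_force"])
E
python3 st.py
```

```text
clock: 1.9
ee_pos: [0.5646, -0.2401, 0.2305]
ee_rot: [-0.001, 0.565, 0.825, -0.0]
force: [0.1, -0.5, -0.3]
grip_width: 0.401
grasp_force: 0.0
t 1.9 p [ 0.5646 -0.2401  0.2305] close-line deg 21.128418329141155 zaxis [-0.0014  0.0004 -1.    ] q [-0.4621  0.306   1.1171 -0.0003  1.7199 -0.8309] F [ 0.1422 -0.5256 -0.318 ] M [0.0012 0.0168 0.0143] grip 0.4010527311068506 0.0
```

```bash
python3 -m crank '[[0.4,0,0,-0.04,0],[0.4,0,0,-0.06,0],[0.4,0,0,-0.06,0],[0.4,0,0,-0.06,0],[0.4,0,0,-0.03,0],[0.4,0,0,0,0]]'
python3 - <<'E'
from h import *
R=lambda im,x,y,w,h,k:cv2.resize(im[y:y+h,x:x+w],None,fx=k,fy=k,interpolation=cv2.INTER_CUBIC)
t,_=grab_frame("top");s,_=grab_frame("side")
cv2.imwrite("pics/c1.png",np.hstack([R(t,305,165,110,100,3.6),R(s,260,200,110,100,3.6)]))
E
```

```text
clock: 2.5
ee_pos: [0.5629, -0.2405, 0.1039]
ee_rot: [-0.002, 0.566, 0.824, -0.0]
force: [0.9, -0.0, 0.4]
grip_width: 0.398
grasp_force: 0.0
```

View pics/c1.png

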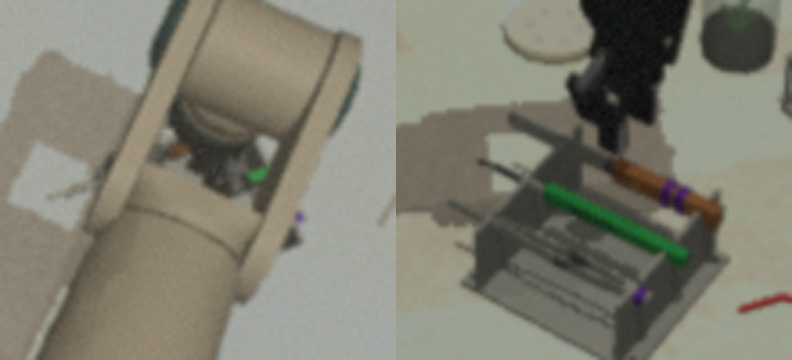

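The side view has the fingers (crop px 590–620, 80–140) right above the blade end of the handle, straddling it and clear of the green scalpel. I'll descend and grip.

```bash
python3 -m crank '[[0.4,0.002,0,-0.04,0],[0.4,0,0,-0.04,0],[0.4,0,0,-0.026,0],[0.4,0,0,-0.01,0],[0.4,0,0,0,0],[0.1,0,0,0,0],[0.05,0,0,0,0],[0,0,0,0,0],[0,0,0,0,0],[0,0,0,0,0],[0,0,0,0,0],[0,0,0,0,0]]' 40; python3 st.py
```

```text
clock: 3.8
ee_pos: [0.5663, -0.2407, 0.0498]
ee_rot: [0.001, 0.565, 0.825, 0.0]
force: [-0.1, 1.0, 5.1]
grip_width: 0.128
grasp_force: 42.0
t 3.8 p [ 0.5663 -0.2407  0.0498] close-line deg 21.128881956435492 zaxis [ 0.0023 -0.0011 -1.    ] q [-0.462   0.427   1.3326  0.0001  1.3794 -0.8307] F [-0.0708  1.034   5.1488] M [ 0.0336  0.05   -0.0406] grip 0.12824645863469628 42.038853764534
```

```bash
python3 -m crank '[[0,0,0,0.01,0],[0,0,0,0.03,0],[0,0,0,0.05,0],[0,0,0,0.06,0],[0,0,0,0.06,0],[0,0,0,0.04,0],[0,0,0,0,0],[0,0,0,0,0]]'; python3 st.py
python3 - <<'E'
from h import *
R=lambda im,x,y,w,h,k:cv2.resize(im[y:y+h,x:x+w],None,fx=k,fy=k,interpolation=cv2.INTER_CUBIC)
s,_=grab_frame("side"); cv2.imwrite("pics/c2.png",R(s,240,150,140,130,4))
E
```

```text
clock: 4.6
ee_pos: [0.5654, -0.2403, 0.1731]
ee_rot: [0.0, 0.565, 0.825, 0.0]
force: [-0.4, -0.1, -1.0]
grip_width: 0.132
grasp_force: 41.2
t 4.6 p [ 0.5654 -0.2403  0.1731] close-line deg 21.131983729077906 zaxis [ 0.  0. -1.] q [-0.462   0.327   1.2054  0.      1.6092 -0.8308] F [-0.4122 -0.1166 -0.9926] M [ 0.0305  0.0054 -0.0298] grip 0.13244693188576193 41.153878569602966
```

View pics/c2.png

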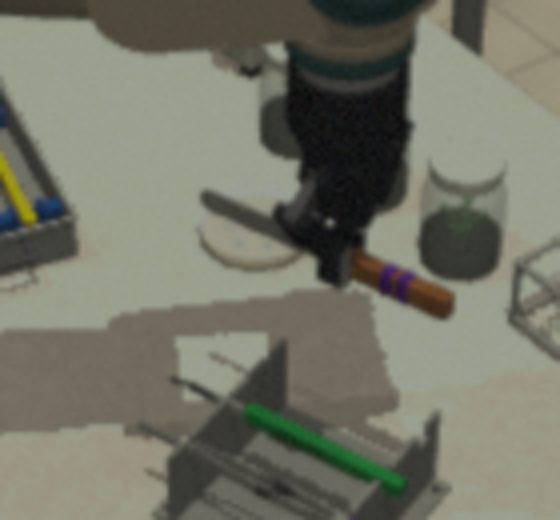

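```bash
python3 -m crank '[[0,-0.0076,0.0259,0,-0.0064],[0,-0.0153,0.0518,0,-0.0128],[0,-0.0153,0.0518,0,-0.0128],[0,-0.0153,0.0518,0,-0.0128],[0,-0.0153,0.0518,0,-0.0128],[0,-0.0153,0.0518,0,-0.0128],[0,-0.0153,0.0518,0,-0.0128],[0,-0.0153,0.0518,0,-0.0128],[0,-0.0153,0.0518,0,-0.0128],[0,-0.0153,0.0518,0,-0.0128],[0,-0.0153,0.0518,0,-0.0128],[0,-0.0153,0.0518,0,-0.0128],[0,-0.0153,0.0518,0,-0.0128],[0,-0.0153,0.0518,0,-0.0128],[0,-0.0076,0.0259,0,-0.0064],[0,0,0,0,0],[0,0,0,0,0]]'; python3 st.py
python3 - <<'E'
from h import *
R=lambda im,x,y,w,h,k:cv2.resize(im[y:y+h,x:x+w],None,fx=k,fy=k,interpolation=cv2.INTER_CUBIC)
for n in("top","side"):
    im,d=grab_frame(n); cv2.imwrite(f"pics/{n}3.png",im); np.save(f"pics/{n}3.npy",d)
t=cv2.imread("pics/top3.png");s=cv2.imread("pics/side3.png")
cv2.imwrite("pics/c3.png",np.hstack([R(t,180,190,100,110,4),R(s,180,110,100,110,4)]))
E
```

```text
clock: 6.35
ee_pos: [0.4581, 0.1219, 0.1721]
ee_rot: [-0.0, 0.772, 0.636, -0.001]
force: [-0.1, 0.5, -0.4]
grip_width: 0.131
grasp_force: 41.1
t 6.35 p [0.4581 0.1219 0.1721] close-line deg -11.068920124103318 zaxis [-0.002  -0.0008 -1.    ] q [ 0.1824 -0.0654  1.6358 -0.0004  1.5733  0.3756] F [-0.0935  0.5004 -0.4006] M [0.0255 0.0327 0.0162] grip 0.13113337375254966 41.1434143781662
```

View pics/c3.png

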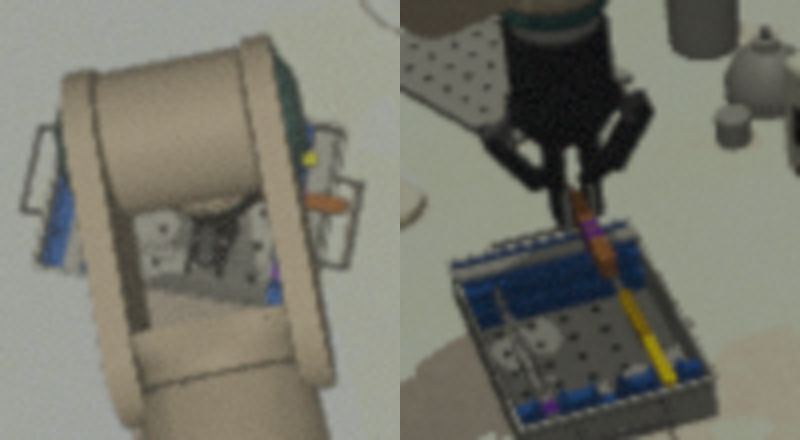

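```bash
cat > m2.py <<'E'
import sys; from h import *
np.set_printoptions(precision=4,suppress=True)
d=np.array([0.192,0.9814]); n=np.array([d[1],-d[0]]); T0=np.array([.4695,.178])
tr=lambda p:((p-T0)@n*1000,(p-T0)@d*1000)
def rep(im,name,zh,spbox,yebox):
    for k,b,z in(("woodp",spbox,zh),("purple",spbox,zh),("yellow",yebox,.0265)):
        m=mask(im,k,b)
        if m.sum()<6: print(name,k,m.sum());continue
        c,dd,a,t,w,N=line(name,m,z); print(name,k,"tray xy mm",np.array(tr(c)),"yaw",round(a,2),"ext",np.array(t)*1000,np.array(w)*1000,N)
if __name__=="__main__":
    im=cv2.imread("pics/side3.png")
    rep(im,"side",.187,(315-97,150,25,32),(325-97,180,35,30))
    rep(cv2.imread("pics/top3.png"),"top",.187,(250,230,30,20),(250,222,12,14))
    m=mask(im,"blue",(180,160,85,60)); v,u=np.nonzero(m); P=ray("side",u,v,.037)[:,:2]; x,y=tr(P)
    h=y<-50; print("heel comb",x[h].min(),x[h].max(),np.sort(np.round(x[h]))[::3], y[h].mean()); print("toe",x[~h].min(),x[~h].max(),y[~h].min(),y[~h].max())
E
python3 m2.py
```

```text
side woodp tray xy mm [ -0.3471 -97.7792] yaw -13.16 ext [-47.8626  57.2625] [-8.8655  7.318 ] 78
side purple tray xy mm [ -1.1897 -91.1205] yaw -26.45 ext [-27.3435  12.3488] [-6.4956  7.9502] 21
side yellow tray xy mm [ 47.5811 -34.1302] yaw -11.3 ext [-62.3238  69.9729] [-6.8297  6.7797] 97
top woodp tray xy mm [  -2.4878 -122.714 ] yaw -9.26 ext [-13.1992  13.6389] [-4.4534  4.6147] 31
top purple 0
top yellow tray xy mm [ 48.1729 -90.3563] yaw -46.48 ext [-4.7237  4.7482] [-4.0881  2.9474] 8
heel comb -75.4040854337021 73.35262880099016 [-75. -73. -71. -69. -67. -65. -63. -62. -60. -58. -43. -40. -39. -37.
 -36. -34. -32. -30. -28. -26. -25. -22. -20. -18. -16. -15. -12.  -9.
  -5.   1.   5.   8.  10.  12.  15.  18.  20.  22.  24.  27.  30.  31.
  34.  36.  56.  57.  59.  60.  63.  65.  67.  69.  72.] -95.95326748008537
toe -74.98921310611365 73.7059242208988 18.94824429751292 110.27206789266256
```

```bash
python3 -m crank '[[0,0,0,-0.03,0],[0,0,0,-0.05,0],[0,0,0,-0.05,0],[0,0,0,-0.05,0],[0,0,0,-0.05,0],[0,0,0,-0.03,0],[0,0,0,0,0],[0,0,0,0,0]]' 25; python3 st.py;  python3 -m crank '[[0,0,0,-0.006,0],[0,0,0,-0.006,0],[0,0,0,-0.006,0],[0,0,0,-0.006,0],[0,0,0,-0.006,0],[0,0,0,-0.006,0],[0,0,0,0,0],[0,0,0,0,0]]'; python3 st.py
python3 - <<'E'
from h import *
R=lambda im,x,y,w,h,k:cv2.resize(im[y:y+h,x:x+w],None,fx=k,fy=k,interpolation=cv2.INTER_CUBIC)
for n in("top","side"):
    im,d=grab_frame(n); cv2.imwrite(f"pics/{n}4.png",im); np.save(f"pics/{n}4.npy",d)
t=cv2.imread("pics/top4.png");s=cv2.imread("pics/side4.png")
cv2.imwrite("pics/c4.png",np.hstack([R(t,180,190,100,110,4),R(s,180,125,100,110,4)]))
E
```

```text
clock: 7.25
ee_pos: [0.4588, 0.1217, 0.0437]
ee_rot: [0.0, 0.773, 0.635, -0.0]
force: [0.2, 0.5, -1.2]
grip_width: 0.132
grasp_force: 41.1
t 7.25 p [0.4588 0.1217 0.0437] close-line deg -11.170208889224083 zaxis [ 0.     -0.0001 -1.    ] q [ 0.1815  0.0661  1.7742 -0.0001  1.3013  0.3765] F [ 0.155   0.4747 -1.1986] M [-0.0209  0.0045 -0.0087] grip 0.13201968591460453 41.148637533187866
clock: 8.05
ee_pos: [0.4593, 0.1231, 0.0265]
ee_rot: [0.0, 0.772, 0.635, 0.001]
force: [-1.2, 3.2, 4.9]
grip_width: 0.129
grasp_force: 42.7
t 8.05 p [0.4593 0.1231 0.0265] close-line deg -11.108491480474996 zaxis [ 0.0021  0.0015 -1.    ] q [0.1835 0.092  1.7852 0.0012 1.2619 0.377 ] F [-1.1526  3.2084  4.8868] M [ 0.2024  0.2494 -0.0963] grip 0.12917182837703603 42.72393465042114
```

View pics/c4.png

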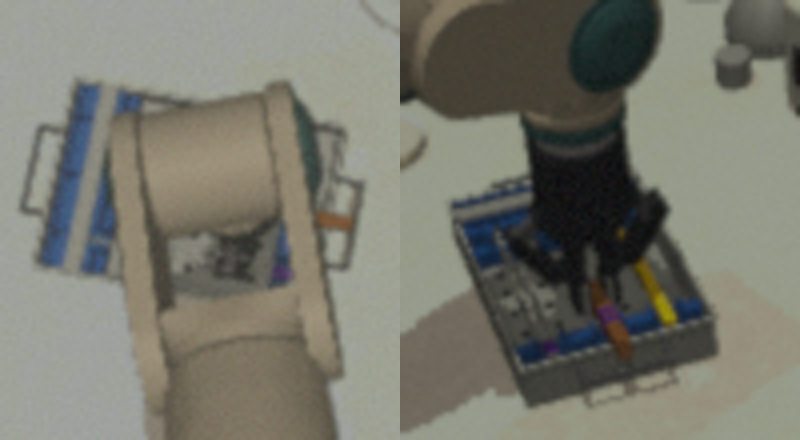

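Side view: the handle now lies on the heel wall (crop px 600–625, 290–355) beyond the comb, with the gripper inside the tray and clear of the yellow scalpel. I'll press a little further to about 12°, then lift and measure the tilt.

```bash
python3 -m crank '[[0,0,0,-0.004,0],[0,0,0,-0.004,0],[0,0,0,-0.002,0],[0,0,0,0,0]]' 25; python3 st.py; python3 -m crank '[[0,0,0,0.01,0],[0,0,0,0.02,0],[0,0,0,0.03,0],[0,0,0,0.02,0],[0,0,0,0,0],[0,0,0,0,0]]' 40; python3 st.py
cat > tilt.py <<'E'
import sys; from h import *; from m2 import tr
n0=sys.argv[1]; box=tuple(map(int,sys.argv[2].split(",")))
im,d=grab_frame("side"); cv2.imwrite(f"pics/side{n0}.png",im); np.save(f"pics/side{n0}.npy",d)
m=mask(im,"woodp",box); v,u=np.nonzero(m); P=pts("side",d[v,u],u,v); x,y=tr(P[:,:2]); z=P[:,2]*1000
k=(d[v,u]>0)&(abs(x)<15); x,y,z=x[k],y[k],z[k]
# upper edge of handle: per y bin max z
b=np.round(y/6); Y=[];Z=[]
for i in np.unique(b):
    s=b==i
    if s.sum()>3: Y.append(y[s].mean()); Z.append(np.percentile(z[s],85)); 
print("y",np.round(Y),"z",np.round(Z,1)); p=np.polyfit(Y,Z,1); print("tilt deg",np.degrees(np.arctan(-p[0])),"all-pixel fit",np.degrees(np.arctan(-np.polyfit(y,z,1)[0])),"N",k.sum())
E
python3 tilt.py 5 215,170,40,70
```

```text
clock: 8.55
ee_pos: [0.4594, 0.1232, 0.0216]
ee_rot: [0.0, 0.772, 0.635, 0.001]
force: [-1.4, 4.9, 6.5]
grip_width: 0.127
grasp_force: 43.5
t 8.55 p [0.4594 0.1232 0.0216] close-line deg -11.107325120229287 zaxis [ 0.0024  0.0017 -1.    ] q [0.1836 0.0997 1.788  0.0013 1.2513 0.3771] F [-1.36    4.8805  6.4613] M [ 0.2579  0.3334 -0.1724] grip 0.1271671336983723 43.487863540649414
clock: 9.15
ee_pos: [0.4585, 0.1221, 0.0602]
ee_rot: [0.0, 0.772, 0.635, 0.0]
force: [0.3, -0.6, -1.3]
grip_width: 0.13
grasp_force: 42.3
t 9.15 p [0.4585 0.1221 0.0602] close-line deg -11.13114511593301 zaxis [ 0.0002 -0.0001 -1.    ] q [ 0.1826  0.0425  1.7622 -0.0001  1.3366  0.3769] F [ 0.3061 -0.6212 -1.3043] M [-0.0518  0.0069 -0.0086] grip 0.12969700143610502 42.25715160369873
y [-138. -133. -127. -119. -103.  -95.  -78.] z [99.6 95.9 96.9 98.3 93.3 94.2 90.1]
tilt deg 7.4158502357442835 all-pixel fit -0.5533138513991319 N 66
```

```bash
cat > tilt.py <<'E'
import sys; from h import *; from m2 import tr
box=tuple(map(int,sys.argv[2].split(",")))
F=[grab_frame("side") for _ in range(6)]
im=np.mean([f[0] for f in F],0).astype(np.uint8); D=np.median([f[1] for f in F],0); cv2.imwrite(f"pics/side{sys.argv[1]}.png",im)
m=mask(im,"woodp",box); v,u=np.nonzero(m); P=pts("side",D[v,u],u,v); x,y=tr(P[:,:2]); z=P[:,2]*1000
k=(D[v,u]>0)&(abs(x)<15); x,y,z,u,v=x[k],y[k],z[k],u[k],v[k]
for r in np.unique(v):
    s=v==r; print(r,"u",u[s].min(),u[s].max(),"x",np.round(x[s],0),"y",np.round(y[s]),"z",np.round(z[s]))
E
python3 tilt.py 6 215,170,40,70
cat > pr.py <<'E'
import sys; from h import *; from m2 import T0,n,d
# expected silhouette of butt for tilt a, grip at tray (gx,gy), TCP z
gx,gy,zt=map(float,sys.argv[1:4])
for a in (4,8,12,16):
    c,s=np.cos(np.radians(a)),np.sin(np.radians(a)); Q=[]
    for y,z in((-80,-12.8),(-80,5.2),(-43,-3.8)):   # butt bottom, top, purple mid, relative to grasp point
        Y=gy+y*c+z*s; Z=zt+19-y*s+z*c
        Q.append(proj("side",np.r_[T0+(n*gx+d*Y)/1000,Z/1000])[0])
    print(a,np.round(Q,1).tolist())
E
python3 pr.py -0.3 -57 60.2
```

```text
188 u 227 227 x [-2.] y [-56.] z [84.]
189 u 227 228 x [-3. -1.] y [-62. -63.] z [85. 85.]
190 u 227 228 x [-5. -3.] y [-68. -71.] z [86. 87.]
191 u 228 230 x [-4. -2.  1.] y [-76. -78. -79.] z [88. 89. 88.]
192 u 227 229 x [-7. -7. -3.] y [-74. -85. -85.] z [83. 92. 90.]
193 u 229 232 x [-5. -3.  1.  3.] y [-92. -93. -92. -96.] z [92. 92. 91. 93.]
194 u 229 232 x [-6. -4. -1.  2.] y [ -94.  -97.  -98. -100.] z [90. 92. 91. 92.]
195 u 229 231 x [-7. -6. -3.] y [ -95. -103. -105.] z [88. 93. 93.]
196 u 229 233 x [-8. -7. -2.  0.] y [ -97. -108. -112. -115.] z [85. 93. 95. 96.]
197 u 229 234 x [-7. -6. -4. -2.  1.] y [ -94. -117. -121. -122. -123.] z [79. 96. 98. 98. 98.]
198 u 231 235 x [-8. -5. -2. -0.  3.] y [-121. -124. -124. -127. -127.] z [95. 97. 96. 97. 97.]
199 u 231 235 x [-8. -7. -5. -2.  1.] y [-119. -129. -132. -133. -134.] z [90. 98. 99. 99. 98.]
200 u 232 236 x [-8. -6. -3. -0.  2.] y [-131. -138. -138. -137. -139.] z [ 95. 100.  99.  97.  98.]
201 u 232 236 x [-8. -7. -3. -1.  3.] y [-130. -138. -136. -138. -137.] z [91. 97. 94. 95. 93.]
202 u 233 236 x [-6. -4. -1.  2.] y [-135. -138. -138. -137.] z [90. 92. 91. 89.]
203 u 233 236 x [-7. -4. -2.  2.] y [-138. -138. -139. -138.] z [89. 88. 88. 86.]
204 u 233 235 x [-7. -5. -2.] y [-135. -139. -139.] z [83. 85. 84.]
4 [[235.7, 206.7], [235.1, 201.8], [231.8, 197.7]]
8 [[235.6, 205.3], [234.8, 200.2], [231.7, 196.9]]
12 [[235.4, 203.8], [234.6, 198.6], [231.6, 196.1]]
16 [[235.2, 202.3], [234.2, 196.8], [231.5, 195.3]]
```

```bash
cat > lat.py <<'E'
import sys; from h import *; from m2 import tr
np.set_printoptions(precision=1,suppress=True,linewidth=200)
F=[grab_frame("top") for _ in range(6)]
im=np.mean([f[0] for f in F],0).astype(np.uint8); cv2.imwrite(f"pics/top{sys.argv[1]}.png",im)
zc=float(sys.argv[2]) # z of handle mid at visible end
b,g,r=[im[...,i].astype(float) for i in range(3)]
w=np.clip(r-b-25,0,None); o=np.zeros_like(w); o[225:265,250:282]=w[225:265,250:282]
hs=cv2.cvtColor(im,cv2.COLOR_BGR2HSV)[...,0]; o[(hs>18)&(hs<150)]=0
for u in range(252,276):
    c=o[:,u]
    if c.sum()>40:
        v=(c*np.arange(len(c))).sum()/c.sum(); print(u,round(v,2),np.array(tr(ray("top",u,v,zc)[:2])),c.sum())
m=mask(im,"blue",(182,205,100,75)); v,u=np.nonzero(m); x,y=tr(ray("top",u,v,.036)[:,:2])
print("toe blue x",x[y>30].min(),x[y>30].max(),"heel",x[y<-60].min() if (y<-60).any() else None)
E
python3 lat.py 7 0.090
python3 - <<'E'
from h import *; from m2 import tr
np.set_printoptions(precision=1,suppress=True,linewidth=200)
for n in("top","side"):
  im=cv2.imread(f"pics/{n}0.png"); m=mask(im,"blue",(182,205,100,75) if n=="top" else (185,160,80,70)); v,u=np.nonzero(m); x,y=tr(ray(n,u,v,.036)[:,:2])
  for lo,hi in((-110,-60),(40,80),(80,115)):
    s=(y>lo)&(y<hi); print(n,lo,hi,x[s].min(),x[s].max(),(x[s].min()+x[s].max())/2)
E
```

```text
259 243.07 [  -1.8 -111.2] 76.0
260 243.35 [  -2.1 -114.5] 113.0
261 243.5 [  -2.  -117.7] 113.0
262 243.72 [  -2.1 -120.9] 117.0
263 243.81 [  -1.9 -124. ] 109.0
264 244.05 [  -2.1 -127.3] 95.0
265 244.13 [  -1.8 -130.4] 93.0
266 244.29 [  -1.7 -133.6] 90.0
toe blue x -73.39114259030181 72.01593150391373 heel -40.193450644794986
top -110 -60 -73.5484524321708 73.06528971477043 -0.24158135870018782
top 40 80 -73.39114259030181 71.22003215981515 -1.0855552152433319
top 80 115 -73.35158123026442 72.01593150391373 -0.6678248631753405
side -110 -60 -13.109050633381878 73.68751999278612 30.289234679702123
side 40 80 -74.7943868447883 74.04114899557196 -0.3766189246081737
side 80 115 -72.11655643063844 71.27279153856745 -0.4218824460354966
```

Tilt is about 10° (top face rises from z 84 at y −56 to 99 at y −138). The handle sits 1.3 mm to −x of the tray's middle line in the top view, so I'll correct that, lower, and slide in.

```bash
python3 -m crank '[[0,0.0026,-0.0005,-0.01,0],[0,0,0,-0.02,0],[0,0,0,-0.02,0],[0,0,0,0,0],[0,0,0,0,0]]' 40; python3 -m crank '[[0,0.0015,0.0075,0,0],[0,0.0015,0.0075,0,0],[0,0.0015,0.0075,0,0],[0,0.0015,0.0075,0,0],[0,0.0015,0.0075,0,0],[0,0,0,0,0]]'; python3 st.py
```

```text
clock: 10.3
ee_pos: [0.4595, 0.1219, 0.0347]
ee_rot: [-0.0, 0.772, 0.635, -0.001]
force: [-0.1, 0.0, -1.1]
grip_width: 0.131
grasp_force: 42.3
clock: 10.9
ee_pos: [0.4637, 0.1412, 0.0354]
ee_rot: [0.0, 0.772, 0.635, 0.0]
force: [0.0, 0.7, -1.5]
grip_width: 0.132
grasp_force: 42.3
t 10.9 p [0.4637 0.1412 0.0354] close-line deg -11.09155632983596 zaxis [ 0.0003  0.0001 -1.    ] q [0.2195 0.1052 1.7509 0.     1.2852 0.413 ] F [ 0.0185  0.6774 -1.4747] M [-0.0522 -0.0306 -0.0139] grip 0.1318368231349611 42.25698709487915
```

```bash
python3 -m crank '[[0,0.0013,0.0064,0,0],[0,0.0013,0.0064,0,0],[0,0.0013,0.0064,0,0],[0,0.0013,0.0064,0,0],[0,0.0013,0.0064,0,0],[0,0.0013,0.0064,0,0],[0,0,0,0,0],[0,0,0,0,0]]'; python3 st.py
python3 - <<'E'
from h import *
R=lambda im,x,y,w,h,k:cv2.resize(im[y:y+h,x:x+w],None,fx=k,fy=k,interpolation=cv2.INTER_CUBIC)
for n in("top","side"):
    im,d=grab_frame(n); cv2.imwrite(f"pics/{n}8.png",im)
t=cv2.imread("pics/top8.png");s=cv2.imread("pics/side8.png")
cv2.imwrite("pics/c8.png",np.hstack([R(t,180,200,100,90,4),R(s,185,145,100,90,4)]))
E
```

```text
clock: 11.7
ee_pos: [0.4675, 0.16, 0.0353]
ee_rot: [0.0, 0.772, 0.635, -0.0]
force: [0.3, -0.8, -0.6]
grip_width: 0.132
grasp_force: 42.3
t 11.7 p [0.4675 0.16   0.0353] close-line deg -11.115470047066468 zaxis [ 0.     -0.0001 -1.    ] q [ 0.255   0.1308  1.7232 -0.0001  1.2876  0.4491] F [ 0.2764 -0.7852 -0.6062] M [-0.0315  0.0243 -0.0087] grip 0.1315878038850327 42.25661337375641
```

View pics/c8.png

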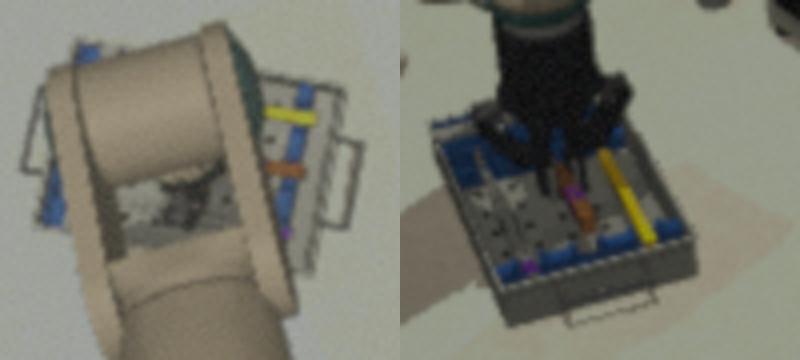

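The handle lies over the heel notch inside the heel wall (side crop px 565–590, 180–250), raised, with its butt clear. There is no contact force, and the blade is under the bar with the origin at about −3. I'll swing the handle down.

```bash
python3 -m crank '[[0,0,0,-0.004,0],[0,0,0,-0.004,0],[0,0,0,-0.004,0],[0,0,0,-0.004,0],[0,0,0,-0.004,0],[0,0,0,0,0]]' 40; python3 st.py; python3 -m crank '[[0,0,0,-0.004,0],[0,0,0,-0.004,0],[0,0,0,-0.004,0],[0,0,0,-0.004,0],[0,0,0,-0.004,0],[0,0,0,-0.003,0],[0,0,0,0,0],[0,0,0,0,0]]'; python3 st.py
```

```text
clock: 12.4
ee_pos: [0.4679, 0.1598, 0.0256]
ee_rot: [0.0, 0.772, 0.635, 0.0]
force: [-1.0, -3.6, 4.5]
grip_width: 0.132
grasp_force: 43.1
t 12.4 p [0.4679 0.1598 0.0256] close-line deg -11.150182692012008 zaxis [ 0.001  0.    -1.   ] q [ 0.2545  0.1452  1.7291 -0.0002  1.2664  0.4492] F [-1.0212 -3.5651  4.5408] M [-0.0427 -0.032   0.0208] grip 0.1317729078680139 43.090410232543945
clock: 13.2
ee_pos: [0.4674, 0.16, 0.0138]
ee_rot: [-0.0, 0.772, 0.635, -0.0]
force: [-0.7, -2.8, 5.2]
grip_width: 0.131
grasp_force: 43.3
t 13.2 p [0.4674 0.16   0.0138] close-line deg -11.12348683211943 zaxis [-0.0001  0.     -1.    ] q [0.255  0.1631 1.7359 0.     1.2427 0.4491] F [-0.6779 -2.7948  5.1765] M [-0.1376 -0.0668 -0.0224] grip 0.13137390877289012 43.27459394931793
```

```bash
python3 tilt.py 9 215,170,40,50
```

```text
192 u 225 226 x [-1.  2.] y [-18. -16.] z [40. 37.]
193 u 226 226 x [1.] y [-21.] z [38.]
194 u 226 227 x [-2.  2.] y [-31. -28.] z [42. 38.]
195 u 226 228 x [-3.  0.  4.] y [-33. -34. -32.] z [39. 39. 36.]
196 u 226 229 x [-4. -1.  2.  5.] y [-39. -39. -41. -41.] z [40. 39. 39. 39.]
197 u 227 229 x [-2.  0.  3.] y [-41. -47. -48.] z [36. 40. 40.]
198 u 227 230 x [-4.  4.] y [-48. -55.] z [39. 41.]
199 u 227 230 x [-5. -3.  1.  3.] y [-53. -57. -54. -59.] z [38. 41. 38. 40.]
200 u 227 231 x [-6. -3. -1.  2.  5.] y [-52. -56. -60. -61. -63.] z [34. 37. 38. 38. 39.]
201 u 227 231 x [-6. -5. -3.  0.  3.] y [-50. -64. -66. -68. -68.] z [28. 39. 40. 40. 39.]
202 u 228 229 x [-6. -4.] y [-66. -70.] z [36. 39.]
203 u 229 232 x [-5. -3.  0.  3.] y [-74. -77. -77. -80.] z [38. 40. 39. 40.]
204 u 229 232 x [-5. -4. -1.  2.] y [-72. -82. -82. -83.] z [33. 41. 40. 39.]
205 u 230 233 x [-5. -3.  0.  3.] y [-85. -88. -88. -89.] z [39. 40. 39. 39.]
206 u 230 233 x [-6. -4. -0.  2.] y [-86. -91. -89. -94.] z [36. 39. 36. 40.]
207 u 231 234 x [-6. -2.  0.  3.] y [ -97.  -96.  -99. -101.] z [40. 39. 40. 40.]
208 u 231 234 x [-6. -3. -0.  3.] y [ -96.  -99. -100. -100.] z [36. 37. 37. 35.]
209 u 232 234 x [-4. -1.  2.] y [ -99. -102. -100.] z [33. 34. 31.]
```

Handle top is level at z ≈ 39–40 (seated is 38), its butt is at tray y ≈ −100, and it is centred in x, so the spatula is home. I'll open just enough, then withdraw.

```bash
python3 -m crank '[[0.2,0,0,0,0],[0.3,0,0,0,0],[0.3,0,0,0,0],[0.3,0,0,0,0],[0.3,0,0,0,0]]'; python3 -m crank '[[0.3,0,0,0.01,0],[0.3,0,0,0.02,0],[0.3,0,0,0.04,0],[0.3,0,0,0.06,0],[0.3,0,0,0.06,0],[0.3,0,0,0.06,0],[0.3,0,0,0.06,0],[0.3,0,0,0.06,0],[0.3,0,0,0.06,0],[0.3,0,0,0,0]]'; python3 -m crank '[[0.3,-0.02,-0.06,0,0],[0.3,-0.02,-0.06,0,0],[0.3,-0.02,-0.06,0,0],[0.3,-0.02,-0.06,0,0],[0.3,-0.02,-0.06,0,0],[0.3,-0.02,-0.06,0,0],[0.3,-0.02,-0.06,0,0],[0.3,-0.02,-0.06,0,0],[0.3,-0.02,-0.06,0,0],[0.3,-0.02,-0.06,0,0],[0.3,0,0,0,0],[0.3,0,0,0,0]]'; python3 st.py
python3 tilt.py 10 215,170,40,50 | awk 'NR%3==0'
python3 - <<'E'
from h import *
R=lambda im,x,y,w,h,k:cv2.resize(im[y:y+h,x:x+w],None,fx=k,fy=k,interpolation=cv2.INTER_CUBIC)
t,_=grab_frame("top");s=cv2.imread("pics/side10.png")
a=np.hstack([R(t,180,200,100,75,4),R(s,185,155,100,75,4)]);b=np.hstack([R(t,310,185,100,75,4),R(s,260,225,100,75,4)])
cv2.imwrite("pics/c10.png",np.vstack([a,b]))
E
```

```text
clock: 14.0
ee_pos: [0.4674, 0.16, 0.0137]
ee_rot: [-0.0, 0.772, 0.635, -0.0]
force: [0.7, 0.2, 0.5]
grip_width: 0.303
grasp_force: 0.0
clock: 15.0
ee_pos: [0.469, 0.1604, 0.2348]
ee_rot: [0.002, 0.772, 0.635, 0.004]
force: [0.0, -0.0, -0.2]
grip_width: 0.302
grasp_force: 0.0
clock: 16.2
ee_pos: [0.3672, -0.1402, 0.2288]
ee_rot: [-0.0, 0.773, 0.635, 0.0]
force: [0.2, -0.3, -0.4]
grip_width: 0.299
grasp_force: 0.0
t 16.2 p [ 0.3672 -0.1402  0.2288] close-line deg -11.22037539189271 zaxis [ 0.0001  0.0004 -1.    ] q [-0.4591 -0.3325  1.7532  0.0004  1.721  -0.2632] F [ 0.1972 -0.252  -0.4126] M [-0.0384 -0.0408  0.0059] grip 0.2994925412733019 0.0
193 u 223 225 x [ 1. -5. -2.] y [ 25. -18. -21.] z [ 3. 37. 38.]
```

View pics/c10.png

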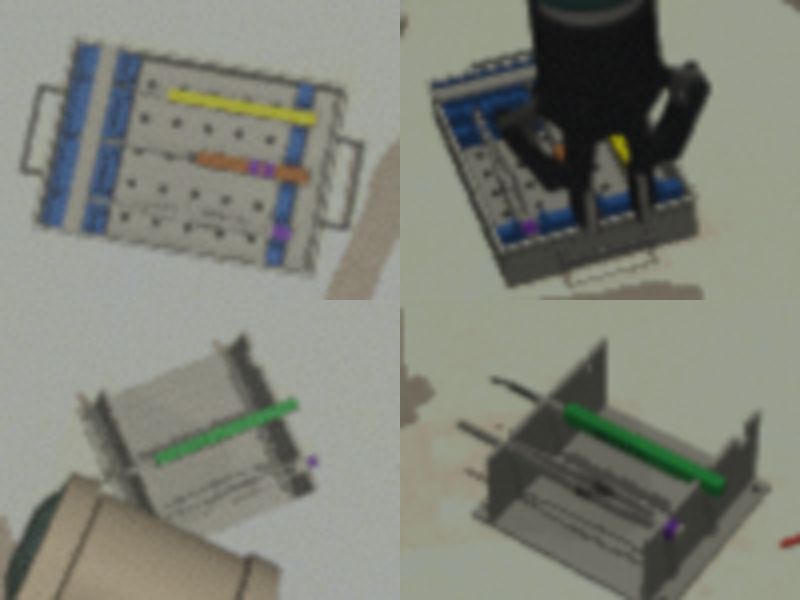

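In the top view the spatula lies in the middle place, with the handle at crop px (195–308, 160–175) and the blade running into the toe slot. The neighbours and the rest's tools are as before. One last numeric check, then hand-in.

Run:
```python
from h import *; from m2 import tr
im,D=grab_frame("top"); m=mask(im,"woodp",(222,235,40,14)); v,u=np.nonzero(m); x,y=tr(ray("top",u,v,.029)[:,:2]); z=pts("top",D[v,u],u,v)[:,2]*1e3
print("x",x.mean(),"y",y.min(),y.max(),"slope x/y",np.polyfit(y,x,1)[0],"z med heel/toe half",np.median(z[y<-50]),np.median(z[y>-50]))
if abs(x.mean())<4 and y.min()>-110 and abs(np.median(z[y<-50])-38)<4:
    from bench import job_done; print(job_done())
```

```text
x -0.22926547360244645 y -97.00411356951541 -6.272429363711711 slope x/y 0.00276199588372651 z med heel/toe half 39.00391071348386 38.66842939250192
the job is handed in; nothing more can be done
None
```

The spatula lies level in the tray's middle place with its blade under the retaining bar. The other tools I could see are undisturbed, and the job was handed in at about 17 s of the 46 s allowed.

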